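Start the two-place magnetic stirrer

ROBOT

A 6-joint arm with a two-finger parallel gripper is mounted at the origin on a cart in front of the work surface, level with it; the furniture and walls round the work are solid. World frame = base frame: x ahead of the robot, y to its left, z up, the work surface at z = 0. Lengths are in m, angles in rad, forces in N, time in s.
With the tool pointing down it reaches from about 0.35 to 0.85 m from the base axis. Payload 8.1 kg.
Tool frame: the origin (TCP) lies on the centre line of the jaws, within the pads' length; the fingertips stand 22 mm ahead of it and the grasp point (between the pads) lies 3 mm ahead of it; z points along the fingers, y is the line along which they close (so a half turn about z gives the same grasp; the last joint's range is limited). The gripper opens to 93 mm and grips with 3 to 60 N. Pads are 15 mm wide; open, the fingers measure 128 mm over their backs; the gripper's body (75 mm by 188 mm) begins 65 mm behind the grasp point.
Start: joints at [-1.424, 0.13, 1.488, -0, 1.523, -0.085], TCP at [0.138, -0.584, 0.241] pointing down, gripper open.
Joint ranges: [-2.96, 2.96], [-0.89, 2.26], [0.02, 2.5], [-1.34, 4.48], [0, 2.73], [-2.66, 2.66]. Speed limits (rad/s): [2.39, 2.39, 2.79, 3.14, 3.14, 3.14].

INTERFACE

Orientations are given as a rotation vector (axis times angle).
In Python, from plant import robot, camrig, read_state gives the robot as it stands (robot), with the cameras (camrig) and the readings as plain functions.
- The arm moves only by the tool hand_motion, called after "Request:" as a command line: name --argument value ..., lists and objects as JSON in quotes. Schema: {"type":"object","properties":{"offsets":{"type":"array","items":{"type":"number"},"minItems":5,"maxItems":100},"force":{"type":"number"},"only":{"type":"string"},"quiet":{"type":"boolean"},"lines":{"type":"string"}},"required":["offsets"],"additionalProperties":false}. offsets is one flat list of numbers that holds 1 to 20 rows one after another, with no inner brackets; each row has 5 numbers: the finger opening in m, then dx, dy, dz in shares of the most that a row can go, 1 being 50 mm, then a turn about the tool's z in parts of the range, where 1.0 means 4 rad; each row shifts and turns the commanded pose from where the row before left it, along the tool's axes as they then stand; what a row does not reach is not made up. A row lasts 1/10 s, in which the tool goes at most 0.05 m and 0.15 rad, less where a joint would pass 70% of its speed; a pose out of reach is approached as far as the arm can. The fingers move at their own pace and stop on an object; force is the grip in N (left out, the last holds). Time passes only in rows, so rows that do not move let the fingers close. The tool returns the time, the measured TCP pose, the force, the opening and the grip force at its end. only (a regular expression) keeps the lines of the reply that match it, lines (a string "A,B") keeps lines A to B, and quiet returns only ok. Input that does not fit is refused with a message, and nothing moves.
- read_state(): the state, without advancing time (a new reading comes with each control period).
- camrig.read_camera(name): name is "scene" or "top" or "wrist"; returns a dict with "image" (420x560x3 uint8, red, green, blue), "fx", "fy", "cx", "cy" (pixels), "dist" ([k1, k2, p1, p2, k3] as OpenCV has them; the pictures are not rectified), "R" (3x3) and "t" (3): a world point X has camera coordinates R X + t. Camera axes: x right, y down, z forward; pixel columns grow to the right and rows downward; lengths in m; the calibration is good to about 2 mm. A picture is of the moment at which its call begins. There is no depth.
- robot.close_job(): hands the job in; it is judged then, once.
The state is a dict: "t": time; "q": joint angles; "dq": joint speeds; "joint_torque": joint torques, N m; "tool_pos": TCP position; "orientation": TCP orientation; "force": force on the tool from outside, world axes, zero at the start; "wrist_torque": the same for the moment, N m; "opening": finger opening in m; "gripper_force": force on a finger pad.
Only numpy, scipy, OpenCV 4.12 (cv2) and the standard library are available. Lean on these libraries where they do the work, as an engineer would, in place of code of your own. Each camera call takes 0.05 s, during which the arm holds its last target. There are 200 camera calls.

TASK

Start the bench stirrer with the fingertips: first switch it on by pressing down the raised end of the rocker switch, then push the wider of the two round speed keys fully in, and last press the long bar-shaped start key all the way down, keep it down for two seconds and let it come up again. Leave the narrow round key unpressed, press no key before its turn, and leave the flask, beaker, bottle and stopper standing where they are.

Things in the scene. Friction and masses are not known exactly. Their poses are not given: they have to be found in the camera images.
- stirrer: Fixed white stirrer housing, 210 (x) x 280 (y) x 60 mm high; origin under its centre, x away from the robot, y left, z up. Four black controls on grey 56 x 52 x 3 mm plates stand on its top in one row along its y, 65 mm apart, 65 mm in front of its centre; which is at which place varies; all keep its orientation. Two stirring plates (116 mm across) behind the row, 42 mm behind its centre.
- rocker (a joint): Rocker switch, a shallow V from the side, 26 mm wide (y), 42 mm long (x), rocking about a level axis along the housing's y through its middle, 69 mm above the worktop. In rad: 0 off (end nearest the robot raised), 0.34 fully on (near end down at its stop, far end raised). It stays where it is left; about 3.5 N at the raised end moves it.
- rocker_raised_end (a point): Point on the top of the rocker at the end nearest the robot (the end raised when off), 16.5 mm from the rocking axis, about 79 mm above the worktop when off; it moves with the rocker, about 6 mm down over the full swing. Its axes are those of the housing, tilted with the rocker.
- wide_key (a joint): Wide round speed key, 34 mm across: travel in m, 0 out, 0.008 fully in (down, at its stop). Stays where it is left; about 3.5 N moves it.
- wide_key_top (a point): Centre of the flat top of the wide round key, 78 mm above the worktop when out; moves with the key. Axes as the housing.
- narrow_key (a joint): Narrow round speed key, 20 mm across, otherwise like the wide one: travel in m, 0 out, 0.008 fully in. Not to be pressed.
- narrow_key_top (a point): Centre of the flat top of the narrow round key, 78 mm above the worktop when out. Axes as the housing.
- bar_key (a joint): Bar-shaped start key, 44 mm (y) x 18 mm (x): travel in m, 0 up, 0.006 fully down at its stop. It springs back up: 1 N to start, 4 N fully down.
- bar_key_top (a point): Centre of the flat top of the bar key, 76 mm above the worktop when up; moves with the key. Axes as the housing.
- beaker: Loose small beaker, 57 mm wide, 68 mm high, standing on one of the stirring plates, whose tops are 70 mm above the worktop; origin at the centre of its underside.
- flask: Loose conical flask, 65 mm wide, 104 mm high, standing on the other stirring plate; origin at the centre of its underside.
- amber_bottle: Loose brown bottle, 42 mm across, 85 mm high, on the worktop to the right of the stirrer; origin at the centre of its underside.
- stopper_loose: Loose rubber stopper, 26 mm across, 25 mm high, on the worktop in front of the stirrer; origin at the centre of its underside.

How it is judged:
On the way, in this order (a step that is already met when the one before it is completed fails the run):
1. the rocker is switched on (near end down) (value of joint rocker above 0.29 rad), for 0.1 s.
2. the wide round key is pushed fully in (value of joint wide_key above 0.0065 m), for 0.1 s.
3. the bar key is pressed down and kept down for at least 1.5 s (value of joint bar_key above 0.0042 m), for 1.5 s.
At the end, for the whole second after the job is handed in: Rocker on (over 0.29 rad), wide round key in (over 6.5 mm of 8), bar key up again (within 1 mm), narrow key out (within 2 mm), and flask, beaker, bottle and stopper upright, at rest and within 15 mm of where they stood (value of joint rocker above 0.29 rad and value of joint wide_key above 0.0065 m and value of joint narrow_key below 0.002 m and value of joint bar_key below 0.001 m and distance of each of beaker, flask, amber_bottle, stopper_loose from where it was at the start of the episode below 0.015 m and angle between each of beaker, flask, amber_bottle, stopper_loose's own z axis and vertical below 0.15 rad and linear speed of each of beaker, flask, amber_bottle, stopper_loose below 0.02 m/s); the robot touches nothing.
It fails at once if the narrow round key is pressed (over 3 mm) (value of joint narrow_key above 0.003 m).
It fails at once if the wide key is pressed (over 3 mm) while the rocker is off (value of joint wide_key above 0.003 m and value of joint rocker below 0.2 rad).
It fails at once if the bar key is pressed (over 3 mm) while the rocker is off or the wide key is not in (value of joint bar_key above 0.003 m and (value of joint rocker below 0.2 rad or value of joint wide_key below 0.0055 m)).
It fails at once if the flask, beaker, bottle or stopper is lifted, carried, pushed away (over 20 mm) or tipped (distance of any of beaker, flask, amber_bottle, stopper_loose from where it was at the start of the episode above 0.02 m or angle between any of beaker, flask, amber_bottle, stopper_loose's own z axis and vertical above 0.35 rad).
It also fails if it takes over 42 s, if anything falls off the work surface, if the arm or the gripper's body presses on something with over 40 N, if the wrist force passes 120 N, or if a joint passes its speed limit or range.

## Working session

There is one attempt and no reset: what is moved stays moved. The work goes in short steps, Python scripts to look and compute and a tool call to move; the robot and the scene stay as the last step left them, time stands still between calls to the robot, and variables do not carry over. Pictures are saved under pics/ and viewed, at most 10 in all, crops included, and the job is handed in when it is done.

```bash
ls; mkdir -p pics; python3 - <<'E'
from plant import robot, camrig, read_state
import cv2
s=read_state();print(s)
for n in("top","scene"):
    c=camrig.read_camera(n);cv2.imwrite(f"pics/{n}0.png",c["image"][:,:,::-1])
    print(n,c["fx"],c["cx"],c["cy"],c["dist"],c["R"],c["t"])
E
```

```text
pics
plant.py
{'t': 0.0, 'q': array([-1.42440619e+00,  1.31160081e-01,  1.48925271e+00, -1.45264707e-05,
        1.52303287e+00, -8.53844417e-02]), 'dq': array([ 0.00134928, -0.00049748,  0.00035876,  0.00079696, -0.00217664,
        0.00049775]), 'joint_torque': array([-8.54212904e-04, -5.59833956e+01, -4.91767001e+01,  7.68398121e-02,
        3.50223714e-02, -1.28027923e-04]), 'tool_pos': array([ 0.13777087, -0.58342157,  0.23960267]), 'orientation': array([-3.11868126e+00, -3.63043297e-01,  1.11485539e-04]), 'force': array([-0.59981895, -0.69083159,  1.12948578]), 'wrist_torque': array([ 0.01106699,  0.0204198 , -0.03081461]), 'gripper_force': 0.0, 'opening': 0.09337842115642395}
top 518.0022368560005 271.5949464793724 209.4606222884609 [-0.02326907  0.          0.          0.          0.        ] [[ 0.00239028 -0.99960419 -0.02803117]
 [-0.98059243  0.00315236 -0.19603202]
 [ 0.19604279  0.02795573 -0.98019677]] [-0.06149934  0.5835849   0.8853941 ]
scene 443.1474903467515 277.82533293643843 210.93972564752147 [0.01928077 0.         0.         0.         0.        ] [[-0.89414267 -0.44746246 -0.01691837]
 [-0.24584976  0.522147   -0.81665195]
 [ 0.37425497 -0.72604398 -0.57688245]] [0.48730162 0.23696204 0.62570527]
```

View pics/top0.png

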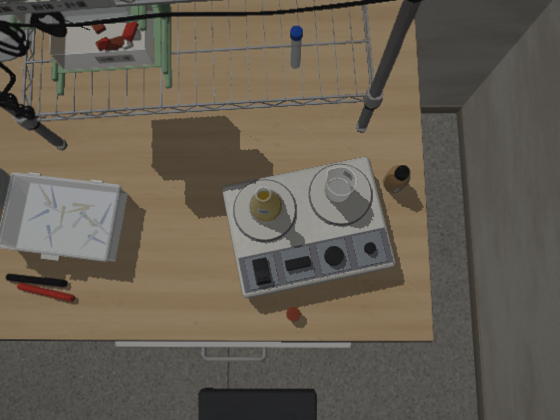

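View pics/scene0.png

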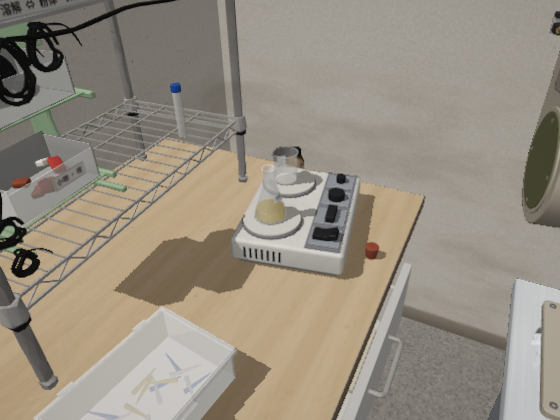

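The top view shows the control row from left to right: rocker (262,271), bar (299,264), wide key (333,256) and narrow key (370,248). The stopper is at (293,314). I'll measure the controls on an enlarged crop.

```bash
cat > h.py <<'E'
import numpy as np, cv2
from plant import robot, camrig, read_state
def world(c,uv,z):
    K=np.array([[c["fx"],0,c["cx"]],[0,c["fy"],c["cy"]],[0,0,1]])
    p=cv2.undistortPoints(np.array(uv,float).reshape(-1,1,2),K,np.array(c["dist"])).reshape(-1,2)
    R=np.array(c["R"]);o=-R.T@c["t"];d=np.c_[p,np.ones(len(p))]@R
    return o+d*((np.array(z)-o[2])/d[:,2])[:,None]
def px(c,X):
    K=np.array([[c["fx"],0,c["cx"]],[0,c["fy"],c["cy"]],[0,0,1]])
    return cv2.projectPoints(np.array(X,float),cv2.Rodrigues(np.array(c["R"]))[0],np.array(c["t"]),K,np.array(c["dist"]))[0].reshape(-1,2)
E
python3 - <<'E'
from h import *
c=camrig.read_camera("top");im=c["image"][:,:,::-1]
g=im.max(2)[235:295,235:395]
n,l,st,ce=cv2.connectedComponentsWithStats((g<38).astype(np.uint8))
for i in range(1,n):
    if st[i,4]>30: 
        uv=ce[i]+[235,235];print(st[i],uv,world(c,[uv],[0.075]))
# housing top corners
uv=[(224,187),(370,158),(395,266),(244,294)]
print(world(c,uv,[.06]*4))
cv2.imwrite("pics/crop.png",cv2.resize(im[150:300,215:405].astype(np.uint8),None,fx=4,fy=4,interpolation=cv2.INTER_CUBIC))
E
```

```text
[130   8  11  11  92] [369.68478261 247.91304348] [[ 0.51077767 -0.23410023  0.075     ]]
[ 90  12  19  19 273] [333.78021978 255.65567766] [[ 0.49728191 -0.17113109  0.075     ]]
[ 18  23  16  16 167] [260.69461078 265.01796407] [[ 0.48099369 -0.04342074  0.075     ]]
[ 51  22  25  14 234] [297.87606838 263.21794872] [[ 0.48411697 -0.10835428  0.075     ]]
[22 41 14  9 81] [263.59259259 280.27160494] [[ 0.45451722 -0.04863053  0.075     ]]
[[ 0.62523442  0.02562022  0.06      ]
 [ 0.67900261 -0.24287244  0.06      ]
 [ 0.4804579  -0.27998621  0.06      ]
 [ 0.43140931 -0.01360329  0.06      ]]
```

View pics/crop.png

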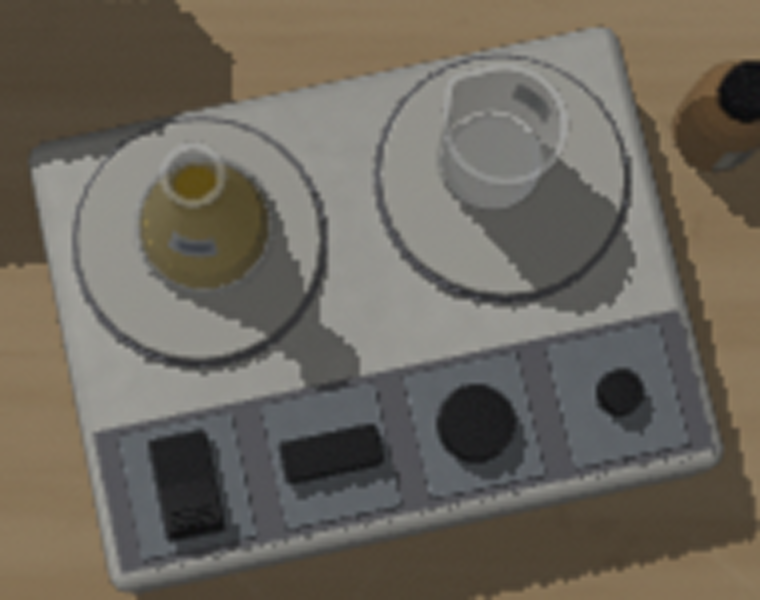

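The crop shows all four controls clearly: rocker centre (188,483), bar (332,453), wide (476,423) and narrow (620,391) in crop pixels. The near end of the rocker is at the lower end. Next I'll fit the housing pose to these.

```bash
python3 - <<'E'
from h import *
from scipy.optimize import least_squares
c=camrig.read_camera("top")
uv=np.array([(188,483),(332,453),(476,423),(620,391)])/4+[215-.4,150-.4]
L=np.array([(-65,97.5,72),(-65,32.5,76),(-65,-32.5,78),(-65,-97.5,78)])/1e3
def T(p,L):
    a=p[2];return np.c_[p[0]+np.cos(a)*L[:,0]-np.sin(a)*L[:,1],p[1]+np.sin(a)*L[:,0]+np.cos(a)*L[:,1],L[:,2]]
r=least_squares(lambda p:(px(c,T(p,L))-uv).ravel(),[.55,-.12,-.2])
print(r.x,r.fun.round(2))
p=r.x
print(world(c,uv,L[:,2]))
print(px(c,T(p,np.array([(-.105,.14,.06),(-.105,-.14,.06),(.105,-.14,.06),(.105,.14,.06),(.042,.07,.07),(.042,-.07,.07)])))*1)
P=T(p,np.r_[L,[[-.0815,.0975,.079]]]);print(P)
s=read_state();R=cv2.Rodrigues(s["orientation"])[0];print(R)
print("stopper",world(c,[(293,314)],[.025]))
sc=camrig.read_camera("scene");q=px(sc,P);print(q)
im=sc["image"][:,:,::-1].copy()
im=cv2.resize(im[160:280,230:390],None,fx=5,fy=5,interpolation=cv2.INTER_CUBIC)
for u in q: cv2.circle(im,tuple(int(v) for v in ((u-[230,160]+.5)*5)),3,(0,0,255),-1)
cv2.imwrite("pics/sc1.png",im)
E
```

```text
[ 0.55501282 -0.12591508  0.20592365] [-0.66  0.28 -0.27 -0.04  0.26 -0.31  0.66  0.04]
[[ 0.47194586 -0.04491841  0.072     ]
 [ 0.48466429 -0.10785565  0.076     ]
 [ 0.4974897  -0.17055374  0.078     ]
 [ 0.51139414 -0.23350255  0.078     ]]
[[242.09246373 298.48904965]
 [397.5147503  265.77013545]
 [369.10322418 154.14033012]
 [220.25737212 184.93470245]
 [264.19176583 209.00803765]
 [340.41220671 193.16178487]]
[[ 0.47145014 -0.04376564  0.072     ]
 [ 0.48474078 -0.10739236  0.076     ]
 [ 0.49803142 -0.17101907  0.078     ]
 [ 0.51132206 -0.23464579  0.078     ]
 [ 0.45529875 -0.04713942  0.079     ]]
[[ 9.73244173e-01  2.29773263e-01 -1.66820669e-04]
 [ 2.29773290e-01 -9.73243386e-01  1.24376342e-03]
 [ 1.23426465e-04 -1.24881643e-03 -9.99999213e-01]]
stopper [[ 0.39700553 -0.10000358  0.025     ]]
[[324.88422486 232.98308421]
 [330.85562994 210.75450565]
 [336.11771873 191.80255938]
 [340.7638545  175.67216851]
 [334.29006592 231.21817733]]
```

View pics/sc1.png

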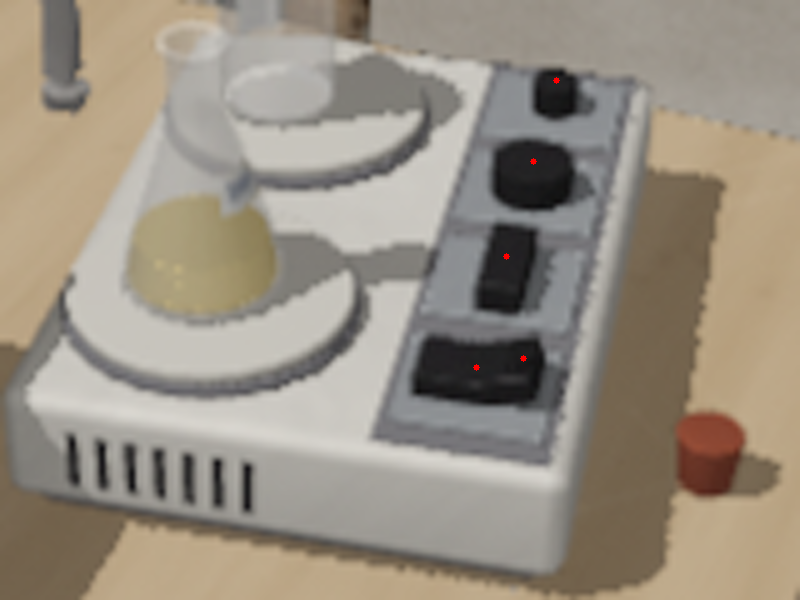

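Both views agree with the fit: the projected points land on the control tops in the scene view. Housing yaw is 0.206 and the tool is already nearly aligned with it. Now I'll close the fingers and travel at safe height to above the rocker's near end.

Careful with the scale: shifts go in shares of 50 mm and turns go in shares of 4 rad. That gives: -0.035 m is -0.7, 0.032 m is 0.64, 0.026 rad / 4 = 0.0065.

Request:
hand_motion --offsets '[0, 0, 0, 0, 0.0065, 0, 0.64, -0.7, 0, 0, 0, 0.64, -0.7, 0, 0, 0, 0.64, -0.7, 0, 0, 0, 0.64, -0.7, 0, 0, 0, 0.64, -0.7, 0, 0, 0, 0.64, -0.7, 0, 0, 0, 0.64, -0.7, 0, 0, 0, 0.64, -0.7, 0, 0, 0, 0.64, -0.7, 0, 0, 0, 0.64, -0.7, 0, 0, 0, 0.64, -0.7, 0, 0, 0, 0.64, -0.7, 0, 0, 0, 0.64, -0.7, 0, 0, 0, 0, 0, 0, 0, 0, 0, 0, 0, 0]' --force 20

```text
t: 1.85
tool_pos: [0.4522, -0.0526, 0.2405]
orientation: [3.124, 0.326, -0.001]
force: [0.1, -0.3, -0.5]
opening: 0.0007
gripper_force: 0.0
```

```bash
cat >> h.py <<'E'
P=dict(rocker=(.4553,-.0471,.079),bar=(.4847,-.1074,.076),wide=(.4980,-.1710,.078))
def go(n):
    s=read_state();R=cv2.Rodrigues(s["orientation"])[0]
    tip=s["tool_pos"]+.022*R[:,2]
    print(s["t"],n,"tip",tip.round(4),"yaw",np.arctan2(R[1,0],R[0,0]).round(4),"to go (tool)",(R.T@(np.array(P[n])-tip)).round(4),"F",s["force"].round(1),"open",round(s["opening"],4))
E
python3 -c "from h import *;go('rocker')"
```

```text
1.85 rocker tip [ 0.4522 -0.0526  0.2185] yaw 0.2081 to go (tool) [ 0.0042 -0.0047  0.1395] F [ 0.1 -0.3 -0.5] open 0.0007
```

Scaled: 0.03 m is 0.6, -0.005 m is -0.1, 0.002 rad / 4 = 0.0005.

Request:
hand_motion --offsets '[0, 0.08, -0.1, 0, 0.0005, 0, 0, 0, 0.6, 0, 0, 0, 0, 0.6, 0, 0, 0, 0, 0.6, 0, 0, 0, 0, 0.6, 0, 0, 0, 0, 0.2, 0, 0, 0, 0, 0, 0, 0, 0, 0, 0, 0]'

```text
t: 2.65
tool_pos: [0.4557, -0.0486, 0.112]
orientation: [3.125, 0.317, 0.002]
force: [0.2, -0.6, 0.4]
opening: 0.0007
gripper_force: 0.0
```

```bash
python3 - <<'E'
from h import *
go('rocker')
c=camrig.read_camera("top");im=c["image"][:,:,::-1]
a=cv2.resize(im[220:310,225:345],None,fx=5,fy=5,interpolation=cv2.INTER_CUBIC)
cv2.imwrite("pics/t2.png",a)
s=camrig.read_camera("scene")["image"][:,:,::-1]
cv2.imwrite("pics/s2.png",cv2.resize(s[150:270,250:410],None,fx=5,fy=5,interpolation=cv2.INTER_CUBIC))
E
```

```text
2.65 rocker tip [ 0.4557 -0.0486  0.09  ] yaw 0.2024 to go (tool) [-0.0001 -0.0015  0.011 ] F [ 0.2 -0.6  0.4] open 0.0007
```

View pics/s2.png

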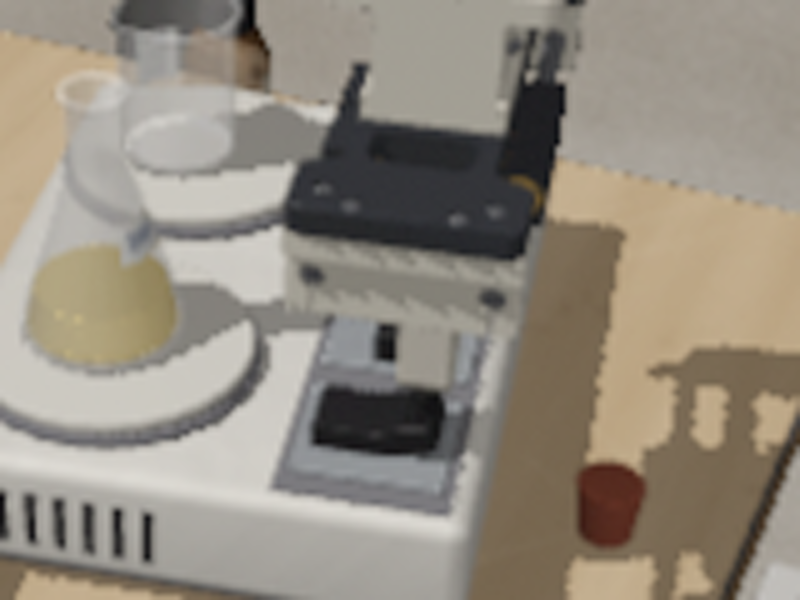

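The scene view shows the closed fingertips directly above the rocker's near end, at about crop (425,380), clear of the flask. I'll press it in small steps.

Scaled: 0.004 m is 0.08, 0.003 m is 0.06.

Request:
hand_motion --offsets '[0, 0, -0.02, 0.08, 0, 0, 0, 0, 0.08, 0, 0, 0, 0, 0.06, 0, 0, 0, 0, 0.06, 0, 0, 0, 0, 0.04, 0, 0, 0, 0, 0.02, 0, 0, 0, 0, 0, 0, 0, 0, 0, 0, 0]'

```text
t: 3.55
tool_pos: [0.4545, -0.0469, 0.0946]
orientation: [-3.125, -0.32, 0.002]
force: [-10.0, 0.0, 16.3]
opening: 0.0005
gripper_force: 7.9
```

```bash
python3 -c "from h import *;go('rocker')"
```

```text
3.55 rocker tip [ 0.4545 -0.0469  0.0726] yaw 0.2039 to go (tool) [ 0.0008  0.0004 -0.0064] F [-10.    0.   16.3] open 0.0005
```

The force is 16 N with the tip at 72.6 mm, so the rocker is at its stop. One more millimetre, then I'll lift and check with a picture.

Scaled: 0.001 m is 0.02.

Request:
hand_motion --offsets '[0, 0, 0, 0.02, 0, 0, 0, 0, 0, 0, 0, 0, 0, 0, 0]'

```text
t: 3.85
tool_pos: [0.4546, -0.0469, 0.0945]
orientation: [3.125, 0.32, -0.002]
force: [-14.1, 1.7, 24.9]
opening: 0.0005
gripper_force: 12.3
```

```bash
python3 -c "from h import *;go('rocker')"
```

```text
3.85 rocker tip [ 0.4545 -0.0469  0.0725] yaw 0.204 to go (tool) [ 0.0007  0.0004 -0.0065] F [-14.1   1.7  24.9] open 0.0005
```

Request:
hand_motion --offsets '[0, 0, 0, -0.2, 0, 0, 0, 0, -0.4, 0, 0, 0, 0.6, -0.2, 0, 0, 0, 0.8, 0, 0, 0, 0, 0.8, 0, 0, 0, 0, 0.4, 0, 0, 0, 0, 0, 0, 0, 0, 0, 0, 0, 0]'

```text
t: 4.65
tool_pos: [0.4809, -0.174, 0.1322]
orientation: [-3.125, -0.318, 0.001]
force: [-0.2, -0.5, -0.4]
opening: 0.0006
gripper_force: 0.0
```

```bash
python3 - <<'E'
from h import *
go('wide')
s=camrig.read_camera("scene")["image"][:,:,::-1]
cv2.imwrite("pics/s3.png",cv2.resize(s[150:270,250:410],None,fx=5,fy=5,interpolation=cv2.INTER_CUBIC))
E
```

```text
4.65 wide tip [ 0.4809 -0.174   0.1102] yaw 0.2027 to go (tool) [0.0173 0.0005 0.0322] F [-0.2 -0.5 -0.4] open 0.0006
```

View pics/s3.png

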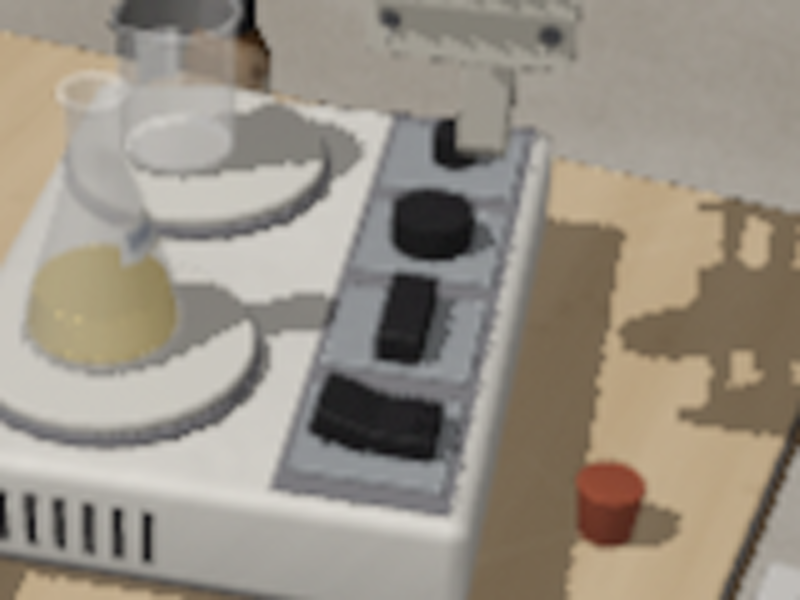

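The picture shows the rocker tilted over, near end down and far end raised at about crop (335,385). Next is the wide key.

Scaled: 0.017 m is 0.34, 0.01 m is 0.2.

Request:
hand_motion --offsets '[0, 0.34, 0, 0, 0, 0, 0, 0, 0.2, 0, 0, 0, 0, 0.2, 0, 0, 0, 0, 0.12, 0, 0, 0, 0, 0, 0]'

```text
t: 5.2
tool_pos: [0.4961, -0.1699, 0.1046]
orientation: [-3.124, -0.32, 0.005]
force: [0.7, 0.4, -0.5]
opening: 0.0004
gripper_force: 0.0
```

```bash
python3 -c "from h import *;go('wide')"
```

```text
5.2 wide tip [ 0.4961 -0.1699  0.0826] yaw 0.2041 to go (tool) [0.0017 0.0015 0.0046] F [ 0.7  0.4 -0.5] open 0.0004
```

Request:
hand_motion --offsets '[0, 0, 0, 0.08, 0, 0, 0, 0, 0.06, 0, 0, 0, 0, 0.06, 0, 0, 0, 0, 0.06, 0, 0, 0, 0, 0.04, 0, 0, 0, 0, 0.02, 0, 0, 0, 0, 0, 0, 0, 0, 0, 0, 0]'

```text
t: 6.0
tool_pos: [0.4979, -0.1709, 0.0922]
orientation: [3.125, 0.32, 0.0]
force: [-7.9, 2.5, 15.1]
opening: 0.0003
gripper_force: 7.9
```

```bash
python3 -c "from h import *;go('wide')"
```

```text
6.0 wide tip [ 0.4979 -0.1709  0.0702] yaw 0.2038 to go (tool) [ 0.      0.0001 -0.0078] F [-7.9  2.5 15.1] open 0.0003
```

At its stop: tip at 70.2 mm and 15 N. Moving on to above the bar.

Scaled: -0.035 m is -0.7, -0.03 m is -0.6.

Request:
hand_motion --offsets '[0, 0, 0, 0.02, 0, 0, 0, 0, 0, 0, 0, 0, 0, -0.22, 0, 0, 0, 0, -0.4, 0, 0, 0, -0.6, 0, 0, 0, 0, -0.7, 0, 0, 0, 0, 0, 0, 0, 0, 0, 0, 0.2, 0, 0, 0, 0, 0, 0, 0, 0, 0, 0, 0]'

```text
t: 7.0
tool_pos: [0.4843, -0.1077, 0.1099]
orientation: [-3.125, -0.318, 0.002]
force: [0.6, 0.3, -0.2]
opening: 0.0004
gripper_force: 0.0
```

```bash
python3 - <<'E'
from h import *
go('bar')
s=camrig.read_camera("scene")["image"][:,:,::-1]
cv2.imwrite("pics/s4.png",cv2.resize(s[150:270,250:410],None,fx=5,fy=5,interpolation=cv2.INTER_CUBIC))
E
```

```text
7.0 bar tip [ 0.4842 -0.1077  0.0879] yaw 0.2029 to go (tool) [ 0.0005 -0.0002  0.0119] F [ 0.6  0.3 -0.2] open 0.0004
```

View pics/s4.png

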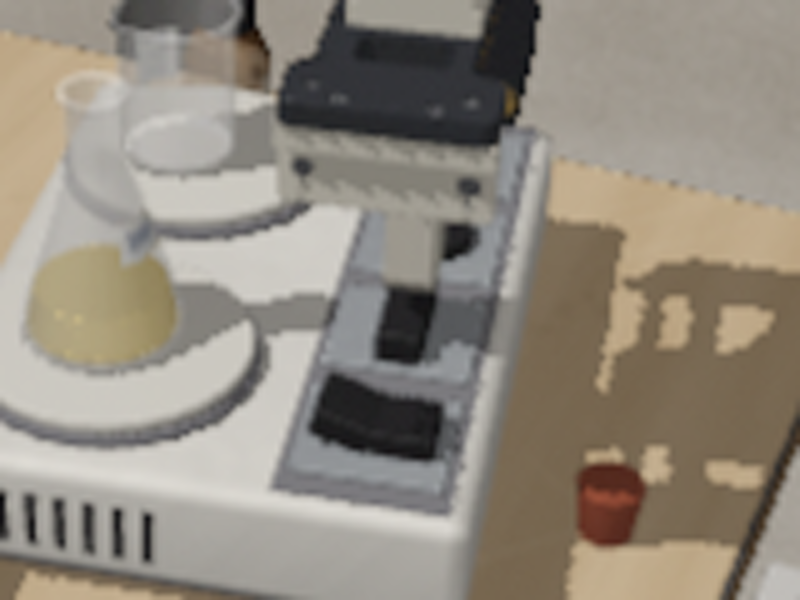

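The fingers are centred over the bar at about crop (412,285), and the wide key sits low behind them. Pressing the bar and holding.

Scaled: 0.006 m is 0.12, 0.004 m is 0.08.

Request:
hand_motion --offsets '[0, 0, 0, 0.12, 0, 0, 0, 0, 0.08, 0, 0, 0, 0, 0.06, 0, 0, 0, 0, 0.06, 0, 0, 0, 0, 0.04, 0, 0, 0, 0, 0.02, 0, 0, 0, 0, 0, 0, 0, 0, 0, 0, 0]'

```text
t: 7.85
tool_pos: [0.4845, -0.1073, 0.0922]
orientation: [3.125, 0.32, -0.001]
force: [-5.0, -0.0, 7.9]
opening: 0.0003
gripper_force: 3.8
```

```bash
python3 -c "from h import *;go('bar')"
```

```text
7.85 bar tip [ 0.4845 -0.1073  0.0702] yaw 0.2039 to go (tool) [ 0.0002  0.0002 -0.0058] F [-5.  -0.   7.9] open 0.0003
```

The bar is at its stop: 5.8 mm down, and the 7.9 N exceeds the 4 N it needs. Add 0.5 mm, hold for 2 s, then let up and retreat.

Request:
hand_motion --offsets '[0, 0, 0, 0.01, 0, 0, 0, 0, 0, 0, 0, 0, 0, 0, 0, 0, 0, 0, 0, 0, 0, 0, 0, 0, 0, 0, 0, 0, 0, 0, 0, 0, 0, 0, 0, 0, 0, 0, 0, 0, 0, 0, 0, 0, 0, 0, 0, 0, 0, 0, 0, 0, 0, 0, 0, 0, 0, 0, 0, 0, 0, 0, 0, 0, 0, 0, 0, 0, 0, 0, 0, 0, 0, 0, 0, 0, 0, 0, 0, 0, 0, 0, 0, 0, 0, 0, 0, 0, 0, 0, 0, 0, 0, 0, 0]'

```text
t: 9.75
tool_pos: [0.4845, -0.1072, 0.0921]
orientation: [3.125, 0.32, -0.001]
force: [-7.6, 0.3, 11.0]
opening: 0.0004
gripper_force: 5.6
```

```bash
python3 -c "from h import *;go('bar')"
```

```text
9.75 bar tip [ 0.4845 -0.1073  0.0701] yaw 0.2039 to go (tool) [ 0.0002  0.0002 -0.0059] F [-7.6  0.3 11. ] open 0.0004
```

Request:
hand_motion --offsets '[0, 0, 0, -0.2, 0, 0, 0, 0, -0.4, 0, 0, 0, 0, -0.8, 0, 0, 0, 0, -0.8, 0, 0, 0, 0, -0.6, 0, 0, -0.6, 0.6, 0, 0, 0, -0.6, 0.6, 0, 0, 0, -0.6, 0.6, 0, 0, 0, 0, 0.8, 0, 0, 0, 0, 0.8, 0, 0, 0, 0, 0.8, 0, 0, 0, 0, 0.8, 0, 0, 0, 0, 0, 0, 0, 0, 0, 0, 0, 0]'

```text
t: 11.15
tool_pos: [0.4469, -0.3705, 0.2306]
orientation: [-3.124, -0.317, 0.001]
force: [-0.1, -0.6, -0.2]
opening: 0.0005
gripper_force: 0.0
```

```bash
python3 - <<'E'
from h import *
go('bar')
s=camrig.read_camera("scene")["image"][:,:,::-1]
cv2.imwrite("pics/s5.png",cv2.resize(s[140:280,230:415],None,fx=4,fy=4,interpolation=cv2.INTER_CUBIC))
E
```

```text
11.15 bar tip [ 0.4469 -0.3705  0.2086] yaw 0.2025 to go (tool) [ 0.09   -0.2499  0.1329] F [-0.1 -0.6 -0.2] open 0.0005
```

View pics/s5.png

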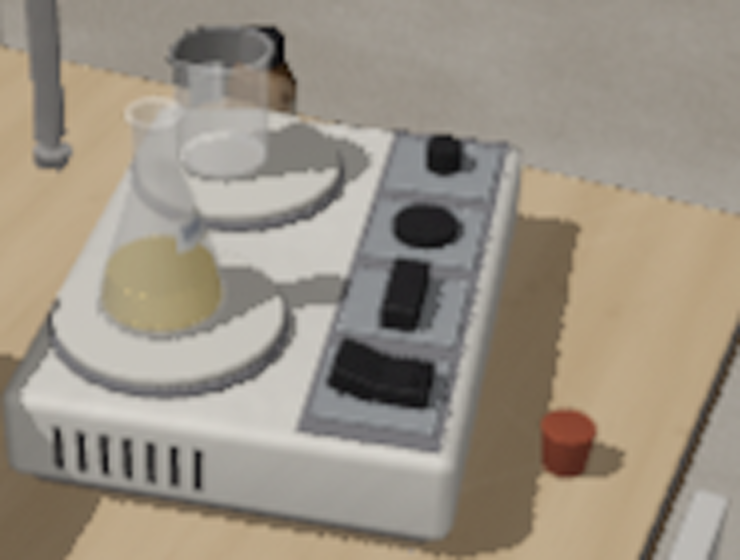

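The picture shows the rocker on (390,375), the bar up (405,293), the wide key in (427,226), the narrow key out (443,155) and the glassware undisturbed. Handing in.

```bash
python3 -c "
from plant import robot, camrig, read_state
print(robot.close_job())"
```

```text
the job is handed in; nothing more can be done
None
```

The job is handed in with no verdict shown: I switched the rocker on, pushed the wide key fully in, then held the bar key down about 2 s and released it, and the last picture shows the narrow key out and the flask, beaker, bottle and stopper still standing.

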